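Tip the fittings tote into one corner and hold it

ROBOT

A 6-joint arm with a two-finger parallel gripper is mounted at the origin on the work surface. World frame = base frame: x ahead of the robot, y to its left, z up, the work surface at z = 0. Lengths are in mm, angles in degrees, forces in N, time in s.
With the tool pointing down it reaches from about 350 to 850 mm from the base axis. Payload 8.1 kg.
Tool frame: the origin (TCP) lies midway between the tips of the shut fingers; the grasp point (between the pads) lies 19 mm behind it (hold_point_z is the distance from the TCP to the grasp point, in mm); z points along the fingers, y is the direction in which the jaws open and shut (so a half turn about z gives the same grasp; the last joint's range is limited). The gripper opens to 85 mm and grips with 20 to 120 N. Pads are 22 mm wide; open, the fingers measure 114 mm over their backs; the gripper's body (76 mm by 85 mm) begins 54 mm behind the grasp point. The pads swing forward as they close: fully open they stand 13 mm farther back than shut.
Start: joints at [-81.154, 7.471, 85.268, -0, 87.261, -4.893], TCP at [142.525, -582.831, 203.192] pointing down, gripper open.
Joint ranges: [-169.43, 169.43], [-51.17, 129.36], [1.28, 143.12], [-76.62, 256.62], [0, 156.53], [-152.29, 152.29]. Speed limits (degrees/s): [136.94, 136.94, 159.86, 180, 180, 180].

INTERFACE

Orientations are given as [roll, pitch, yaw] about the fixed x, y, z axes, in that order (R = Rz(yaw) Ry(pitch) Rx(roll)).
In Python, from bench import sense, snapshot, camera_params, hand_in, hold_point_z gives the robot as it stands.
- The arm moves only by the tool servo_tool, never from a script. Its argument "motion" is a list of rows, each a list of 7 numbers: the finger opening in mm, from 0 to 85.4, then the shift along the tool's x, y, z in mm, then the turn, a rotation vector about the tool's x, y, z in rad. A call has 1 to 10 rows; each row shifts and turns the pose as measured when the row begins, along the tool's axes as they then stand; what a row does not reach is not made up. A row lasts 1/10 s, in which the tool goes at most 50 mm and 8.59 degrees, less where a joint would pass 70% of its speed; a pose out of reach is approached as far as the arm can. A call with a gripper value outside its range is refused whole. The fingers move at their own pace and stop on an object; "force" is the grip in N (left out, the last holds). Time passes only in rows, so rows that do not move let the fingers close. It gives the time, the measured TCP pose, the force and the opening at its end, in the units of the state.
- sense(): the state, without advancing time (a new reading comes with each control period).
- snapshot(name): name is "side" or "top" or "wrist"; returns the picture (400x640x3 uint8, blue, green, red); there is no depth.
- camera_params(name): a dict with "fx", "fy", "cx", "cy" (pixels), "R" (3x3) and "t" (3): a world point X has camera coordinates R X + t; the wrist camera has in their place "tool_from_camera" (4x4, takes a point from camera to tool coordinates, whose origin is the TCP and whose axes are the flange's). Camera axes: x right, y down, z forward; pixel columns grow to the right and rows downward; lengths in mm; the calibration is good to about 2 mm. The wrist camera is an equidistant fisheye: a pixel r from the principal point sees the ray r / f radians off the axis. A picture is of the moment at which its call begins: read the wrist's pose just before it. camera_params takes no time and is no camera call.
- hand_in(): hands the job in, once; it reports no verdict.
The state is a dict: "time": time; "joint_pos": joint angles; "qd": joint speeds; "joint_efforts": joint torques, N m; "tool_pos": TCP position; "tcp_rot": TCP orientation; "ft_force": force on the tool from outside, world axes, zero at the start; "wrist_torque": the same for the moment, N m; "finger_gap": finger opening in mm.
Only numpy, scipy, OpenCV 4.12 (cv2) and the standard library are available. Lean on these libraries where they do the work, as an engineer would, in place of code of your own. Each camera call takes 0.05 s, during which the arm holds its last target. There are 200 camera calls.

TASK

Draw the red-headed lock pin straight out of the tipping stand and park it in the notch of the blue pin rest, its shaft lying down in the notch and its red head just outside. Then take the orange handle, tip the white tote up by about 35 degrees so that all four small fittings slide together into its low corner, and finish while still holding it tipped like that. Leave the vial rack, the jar and the steel coupling where they are.

Things in the scene. Friction and masses are not known exactly. Their poses are not given: they have to be found in the camera images.
- stand: Fixed tipping stand, grey base 240 x 170 x 10 mm. Origin: on the work surface below the tote's centre. x points from handle to hinge (roughly away from the robot), y left, z up. Hinge axis along y at x = 95, z = 30 mm. An aluminium post at x = -105 (34 mm along x, y = -78 to -54, 75 mm high) holds the pin in a 12 mm bore along y at z = 55 mm.
- tote (a joint): Tip angle about the stand's hinge, rad: 0 level, grows as the handle goes up, stop at 1.0. White open tote 130 x 130 x 45 mm, walls and floor 4 mm, turned 45 degrees on the stand: one corner towards the handle, the opposite one at the hinge. Level, its underside is at 34, its rim at 79 mm height. About 0.5 kg, turns freely: let go, it falls back level. The pin, while in, locks it.
- tote_handle (a point): Middle of the orange handle bar of the tote: round, 12 mm thick, 80 mm long along the stand's y, free 68 mm between its two arms; 75 mm above the work surface when level, 55 mm out from the tote's near corner, clear all round. Seen from the hinge axis it lies at x = -242, y = 0, z = +45 mm (stand axes, tote level), and moves on that arc.
- tote_corner (a point): Inner corner of the tote, at its floor, on the hinge side: the low corner when tipped. From the hinge axis it lies at x = -9, y = 0, z = +8 mm (stand axes, tote level); the opposite inner corner is 173 mm away. Moves with the tote.
- pin: Loose lock pin, 45 g, lying along its own y. Origin: centre of its round red head (22 mm thick, 24 mm long along y). Steel shaft 10 mm thick, 52 mm long, from the head along +y. At the start it sits in the stand, y as the stand's y, head 4 mm outside the post on the -y side, axis 54 mm high; it slides out easily towards the stand's -y and is free after 48 mm.
- pin_shaft (a point): Point on the pin's axis, 35 mm from the head's centre along +y (23 mm along the shaft).
- rest: Fixed blue pin rest on the table, to the left or right of the stand: foot 70 x 50 x 12 mm, block 46 mm (x) by 36 mm (y), 68 mm high, with a notch open at the top and at both ends that runs along its y axis: 16 mm wide, 22 mm deep, floor 46 mm above the work surface. Origin: underside centre.
- notch (a point): Centre of the notch, 5 mm above its floor (51 mm above the work surface): where the pin's axis lies when parked. Axes as rest.
- fitting0: Loose round metal fitting (steel), 16 mm across, 12 mm high, 18 g, standing on the tote's floor. Origin: centre of its underside. Slippery: it slides on the tote floor from about 10 degrees of tip and along the walls to the corner from about 20.
- fitting1: Loose round metal fitting (brass), 16 mm across, 12 mm high, 18 g, standing on the tote's floor. Origin: centre of its underside. Slippery: it slides on the tote floor from about 10 degrees of tip and along the walls to the corner from about 20.
- fitting2: Loose round metal fitting (steel), 16 mm across, 12 mm high, 18 g, standing on the tote's floor. Origin: centre of its underside. Slippery: it slides on the tote floor from about 10 degrees of tip and along the walls to the corner from about 20.
- fitting3: Loose round metal fitting (brass), 16 mm across, 12 mm high, 18 g, standing on the tote's floor. Origin: centre of its underside. Slippery: it slides on the tote floor from about 10 degrees of tip and along the walls to the corner from about 20.
- vial_rack: Bystander: loose blue rack with 15 vials, 70 x 110 mm, 65 mm high, left or right of the stand, opposite the pin rest. Origin: underside centre.
- jar: Bystander: loose white jar, 40 mm across, 65 mm high. Origin: underside centre.
- coupling: Bystander: loose steel coupling lying on the table, 56 mm long along x, 22 mm thick. Origin: underside centre.

How it is judged:
By the outcome, as a careful person would: the job done as asked, in the order asked, and still so for the second after the job is handed in, while the arm keeps its last pose, push and grip.
It also fails if it takes over 64 s, if anything falls off the work surface, if the arm or the gripper's body presses on something with over 40 N, if the wrist force passes 120 N, or if a joint passes its speed limit or range.

## Working session

There is one attempt and no reset: what is moved stays moved. The work goes in short steps, Python scripts to look and compute and a tool call to move; the robot and the scene stay as the last step left them, time stands still between calls to the robot, and variables do not carry over. Pictures are saved under pics/ and viewed, about 8 in all and at most 12, crops included, and the job is handed in when it is done.

Besides the shell and the picture viewer there is one more tool, called after "Emit:" by a JSON object that holds its "op" and its "data". servo_tool: Moves the arm, as the interface text tells. Its arguments: {"type":"object","properties":{"motion":{"type":"array"},"force":{"type":"number"}},"required":["motion"]}

```bash
mkdir -p pics; cat > h.py <<'E'
import numpy as np,cv2
from bench import *
from scipy.spatial.transform import Rotation as Ro
def ray(n,u,v):
    p=camera_params(n);R=np.array(p["R"]);t=np.array(p["t"]).ravel()
    d=R.T@np.array([(u-p["cx"])/p["fx"],(v-p["cy"])/p["fy"],1]);return -R.T@t,d/np.linalg.norm(d)
def onz(n,u,v,z):
    o,d=ray(n,u,v);return o+d*(z-o[2])/d[2]
def proj(n,X):
    p=camera_params(n);c=np.array(p["R"])@np.array(X,float)+np.array(p["t"]).ravel();return p["fx"]*c[0]/c[2]+p["cx"],p["fy"]*c[1]/c[2]+p["cy"]
def tri(a,b):
    (o1,d1),(o2,d2)=ray(*a),ray(*b)
    s=np.linalg.lstsq(np.c_[d1,-d2],o2-o1,rcond=None)[0];p,q=o1+s[0]*d1,o2+s[1]*d2
    return (p+q)/2,np.linalg.norm(p-q)
def blobs(im,lo,hi,mn=30):
    h=cv2.cvtColor(im,cv2.COLOR_BGR2HSV)
    m=cv2.inRange(h,lo,hi)
    c,_=cv2.findContours(m,cv2.RETR_EXTERNAL,cv2.CHAIN_APPROX_NONE)
    return [x for x in c if cv2.contourArea(x)>mn]
E
python3 - <<'E'
from h import *
for n in("top","side"):
    im=snapshot(n);cv2.imwrite(f"pics/{n}0.png",im)
    p=camera_params(n);print(n,p["fx"],p["cx"],p["cy"],(-np.array(p["R"]).T@np.array(p["t"]).ravel()).round(),np.array(p["R"]).round(2).tolist())
    for name,lo,hi in(("red",(0,150,60),(5,255,255)),("red2",(172,150,60),(180,255,255)),("orange",(7,150,90),(20,255,255)),("blue",(95,120,40),(125,255,255))):
        for c in blobs(im,lo,hi):
            r=cv2.minAreaRect(c);print(name,np.round(r[0],1),np.round(r[1],1),round(r[2],1),cv2.contourArea(c))
s=sense();print(s["tool_pos"],s["tcp_rot"],s["ft_force"],s["time"],hold_point_z)
p=camera_params("wrist");print(p)
E
```

```text
top 414.6347241795305 328.1503021544436 198.88940976313606 [522. -29. 994.] [[-0.02, -1.0, -0.03], [-1.0, 0.02, -0.08], [0.08, 0.03, -1.0]]
red [349.2 251.4] [10.8  8.9] 18.4 78.5
orange [302.9 257.3] [35.4  4.3] 17.5 118.5
blue [487.6 250.2] [28.2 29.4] 15.9 683.0
blue [187.9 231.2] [29.7 47.1] 84.0 1222.5
side 371.8745499490042 318.78573068334333 196.67194581077266 [177. 536. 531.] [[-0.79, -0.61, 0.01], [-0.34, 0.43, -0.84], [0.51, -0.67, -0.55]]
red [373.1 216.6] [8.9 7.3] 71.6 43.0
orange [349.  235.1] [ 5.8 35.1] 66.8 164.5
blue [214.6 325.3] [50.6 79.1] 34.3 1101.5
blue [428.7 180.3] [28.6  7.4] 14.6 52.0
blue [504.5  13.8] [182.9  27.5] 0.3 1464.5
[ 142.44681966 -582.30155076  202.23861859] [-1.79905887e+02 -8.82750809e-03  1.37394487e+01] [ 0.06482323 -0.26995998 -0.28451261] 0.1 18.700000000000003
{'fx': 309.70691628693146, 'fy': 309.70691628693146, 'cx': 318.0272734295253, 'cy': 201.92112346777512, 'tool_from_camera': array([[-7.98370990e-04, -9.44725497e-01, -3.27861399e-01,
         8.49778931e+01],
       [ 9.99999368e-01, -1.01365039e-03,  4.85726223e-04,
         8.61102152e-01],
       [-7.91214781e-04, -3.27860804e-01,  9.44725710e-01,
        -1.72069130e+02],
       [ 0.00000000e+00,  0.00000000e+00,  0.00000000e+00,
         1.00000000e+00]])}
```

```bash
ls
```

```text
h.py
pics
```

View pics/top0.png

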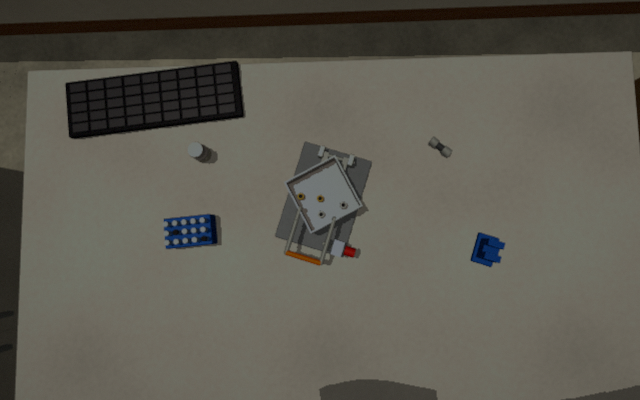

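View pics/side0.png

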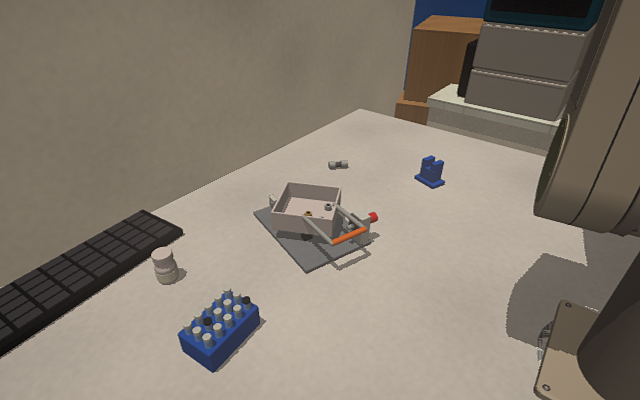

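```bash
python3 - <<'E'
from h import *
im=cv2.imread("pics/top0.png")
hd,_=tri(("top",302.9,257.3),("side",349,235.1));print("handle",tri(("top",302.9,257.3),("side",349,235.1)))
print("handle z75",onz("top",302.9,257.3,77)); print("side",onz("side",349,235.1,75))
print("pin head tri",tri(("top",349.2,251.4),("side",373.1,216.6)),onz("top",349.2,251.4,58))
# handle direction
for n,lo,hi,z in(("top",(7,150,90),(20,255,255),75),("top",(0,150,60),(5,255,255),58),("top",(95,120,40),(125,255,255),68)):
    for c in blobs(im,lo,hi):
        b=cv2.boxPoints(cv2.minAreaRect(c)); w=np.array([onz(n,*q,z) for q in b])
        print(w.round(1).tolist())
E
```

```text
handle (array([470.0327057 ,  53.07109461,  76.39343434]), np.float64(0.7589541803872352))
handle z75 [470.39094323  53.21382838  77.        ]
side [470.60675061  51.39152127  75.        ]
pin head tri (array([478.13822744, -50.35365881,  57.94293122]), np.float64(5.040895190780611)) [480.34819881 -49.12966222  58.        ]
[[478.1, 92.1, 75.0], [487.1, 89.1, 75.0], [462.3, 14.9, 75.0], [453.4, 17.9, 75.0]]
[[475.1, -34.5, 58.0], [493.6, -41.2, 58.0], [485.6, -63.8, 58.0], [467.1, -57.1, 58.0]]
[[455.7, -313.0, 68.0], [517.1, -333.7, 68.0], [498.9, -391.8, 68.0], [437.8, -370.8, 68.0]]
[[562.2, 368.9, 68.0], [570.9, 262.5, 68.0], [504.5, 255.3, 68.0], [495.7, 361.1, 68.0]]
```

The top view shows the stand with the handle at (303,257), the red pin head at (349,251), the rest at (487,250), the rack at (188,231), the jar at (199,152) and the coupling at (440,147). The side view agrees. Handle and pin both give a stand yaw of about -18.4° and an origin near (609,6). Next I move over the rest to look at it up close.

Emit:
{"op": "servo_tool", "data": {"motion": [[60, 42, -16, -5, 0, 0, 0], [60, 42, -16, -5, 0, 0, 0], [60, 42, -16, -5, 0, 0, 0], [60, 42, -16, -5, 0, 0, 0], [60, 42, -16, -5, 0, 0, 0], [60, 42, -16, -5, 0, 0, 0], [60, 42, -16, -5, 0, 0, 0], [60, 42, -16, -5, 0, 0, 0], [60, 42, -16, -5, 0, 0, 0], [60, 0, 0, 0, 0, 0, 0]], "force": 30}}

```text
time: 1.1
tool_pos: [485.0, -342.2, 243.0]
tcp_rot: [-179.4, 0.1, 13.4]
ft_force: [-0.3, 0.4, 0.7]
finger_gap: 59.9
```

Emit:
{"op": "servo_tool", "data": {"motion": [[60, 0, 0, 0, 0, 0, -0.126], [60, 0, 0, 0, 0, 0, -0.126], [60, 0, 0, 0, 0, 0, -0.126], [60, 0, 0, 0, 0, 0, -0.126], [60, 0, 0, 0, 0, 0, -0.126], [60, 0, 0, 0, 0, 0, -0.126], [60, 0, 0, 0, 0, 0, -0.126], [60, 0, 0, 0, 0, 0, -0.126], [60, 0, 0, 0, 0, 0, 0]]}}

```text
time: 2.0
tool_pos: [482.5, -340.3, 237.0]
tcp_rot: [-179.0, -0.7, 73.6]
ft_force: [0.0, 0.0, 0.1]
finger_gap: 59.8
```

```bash
cat >> h.py <<'E'
def wray(u,v,s):
    p=camera_params("wrist");T=np.array(p["tool_from_camera"]);a=np.array([u-p["cx"],v-p["cy"]]);r=np.hypot(*a);th=r/p["fx"]
    d=np.r_[a/r*np.sin(th),np.cos(th)] if r>0 else np.array([0,0,1.])
    R=Ro.from_euler("xyz",s["tcp_rot"],degrees=True).as_matrix()
    return R@T[:3,3]+np.array(s["tool_pos"]),R@T[:3,:3]@d
def wz(u,v,s,z):
    o,d=wray(u,v,s);return (o+d*(z-o[2])/d[2])[:2].round(1)
E
python3 - <<'E'
from h import *
import json
s=sense();im=snapshot("wrist");cv2.imwrite("pics/w1.png",im)
st={k:np.array(s[k]).tolist() for k in("tool_pos","tcp_rot")};json.dump(st,open("w1.json","w"));print(st,s["joint_pos"],s["time"])
for c in blobs(im,(95,100,20),(130,255,255),200):
    print(cv2.contourArea(c),cv2.minAreaRect(c))
E
```

```text
{'tool_pos': [482.5404821932888, -340.25665935352396, 237.02644816442307], 'tcp_rot': [-179.0159109314958, -0.6650854637021146, 73.63762905727738]} [-40.30293754   6.53527768  82.77765083   0.20856001  91.85636706
 -23.94164943] 2.0
2031.5 ((322.7718505859375, 190.0635986328125), (51.68544006347656, 46.09242248535156), 2.8624050617218018)
```

View pics/w1.png

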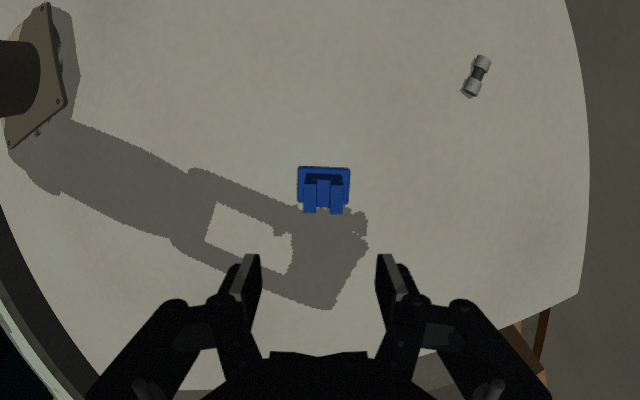

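The rest is at (323,190). Its notch runs up and down in the image, almost along tool x. I enlarge it for edges.

```bash
python3 - <<'E'
import cv2
im=cv2.imread("pics/w1.png")[155:225,285:365]
im=cv2.convertScaleAbs(im,alpha=1.8)
cv2.imwrite("pics/w1c.png",cv2.resize(im,None,fx=8,fy=8,interpolation=cv2.INTER_CUBIC))
E
```

```text
(no output)
```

View pics/w1c.png

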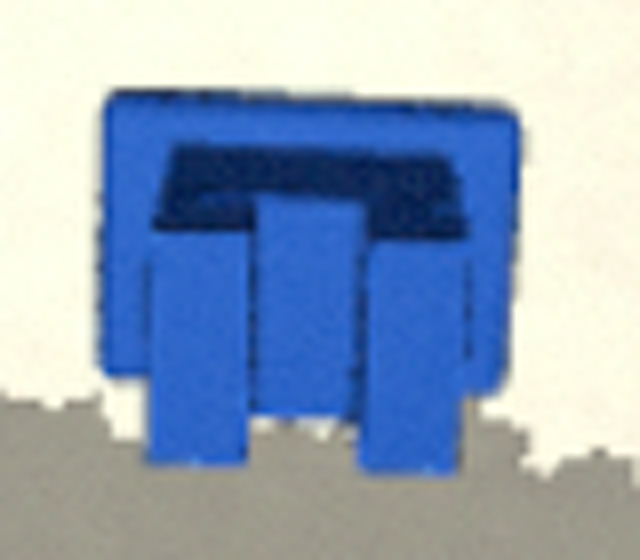

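The crop shows block-top corners at about (153,232), (467,240), (459,473), (146,464), and foot corners at (108,92), (518,105), (500,392), (102,377).

```bash
python3 - <<'E'
from h import *
import json
s=json.load(open("w1.json"))
def f(ps,z):
    w=np.array([wz(285+u/8-.44,155+v/8-.44,s,z) for u,v in ps])
    e1=w[1]-w[0]+w[2]-w[3];e2=w[0]-w[3]+w[1]-w[2]
    print(z,w.tolist(),w.mean(0).round(1),"yaw x",np.degrees(np.arctan2(e1[1],e1[0])).round(1),np.degrees(np.arctan2(-e2[0],e2[1])).round(1),np.linalg.norm(e1)/2,np.linalg.norm(e2)/2)
f([(153,232),(467,240),(459,473),(146,464)],68)
f([(258,197),(367,202),(355,418),(250,413)],46)
f([(108,92),(518,105),(500,392),(102,377)],12)
c=[-0,0]
E
```

```text
68 [[461.8, -345.0], [504.7, -358.6], [494.3, -392.7], [450.3, -378.5]] [ 477.8 -368.7] yaw x -17.7 -18.0 45.619211961628636 35.52945960748628
46 [[475.7, -349.5], [491.4, -354.8], [480.2, -387.7], [464.7, -382.4]] [ 478.  -368.6] yaw x -18.8 -18.6 16.475739740600417 34.72203911062826
12 [[454.0, -333.6], [518.1, -354.4], [502.4, -401.7], [438.2, -380.4]] [ 478.2 -367.5] yaw x -18.2 -18.5 67.51536862078144 49.61617679749217
```

```bash
cat >> h.py <<'E'
def to(pos,rpy):
    s=sense();R=Ro.from_euler("xyz",s["tcp_rot"],degrees=True);G=Ro.from_euler("xyz",rpy,degrees=True)
    print("shift",R.inv().apply(np.array(pos)-s["tool_pos"]).round(1),"turn",(R.inv()*G).as_rotvec().round(3),"t",round(s["time"],2))
E
python3 -c "
from h import *
to([478,-55,150],[180,0,71.7])"
```

```text
shift [271.  -84.3  91.6] turn [-0.017 -0.011  0.03 ] t 2.05
```

Emit:
{"op": "servo_tool", "data": {"motion": [[45, 39, -12, 0, -0.004, -0.003, 0.007], [45, 39, -12, 0, -0.004, -0.003, 0.007], [45, 39, -12, 0, -0.004, -0.003, 0.007], [45, 39, -12, 10, -0.004, -0.003, 0.007], [45, 39, -12, 20, 0, 0, 0], [45, 39, -12, 30, 0, 0, 0], [45, 38, -12, 30, 0, 0, 0], [45, 0, 0, 0, 0, 0, 0]]}}

```text
time: 2.85
tool_pos: [487.4, -49.5, 144.7]
tcp_rot: [180.0, 0.1, 69.3]
ft_force: [-0.6, 0.3, -0.5]
finger_gap: 45.0
```

```bash
python3 - <<'E'
from h import *
s=sense();im=snapshot("wrist");cv2.imwrite("pics/w2.png",im);print(s["tool_pos"],s["tcp_rot"])
for lo,hi,z in(((0,120,40),(5,255,255),54),((174,120,40),(180,255,255),54),((7,150,60),(20,255,255),75)):
  for c in blobs(im,lo,hi,100):
    b=cv2.boxPoints(cv2.minAreaRect(c));print(b.round(1).tolist(),[wz(*q,s,z).tolist() for q in b])
E
```

```text
[487.37626781 -49.52270739 144.70631823] [1.79995451e+02 7.14647093e-02 6.93417702e+01]
[[300.0, 188.0], [323.0, 188.0], [323.0, 214.0], [300.0, 214.0]] [[475.2, -38.9], [494.3, -46.1], [485.7, -69.2], [466.0, -61.8]]
[[405.0, 83.0], [415.5, 72.5], [426.5, 83.5], [416.0, 94.0]] [[586.5, 18.2], [597.7, 23.7], [603.8, 12.8], [592.4, 7.2]]
[[240.8000030517578, 42.5], [255.3000030517578, 41.70000076293945], [261.3999938964844, 143.6999969482422], [246.89999389648438, 144.5]] [[478.4, 93.4], [489.2, 89.2], [463.4, 11.8], [452.2, 15.6]]
```

View pics/w2.png

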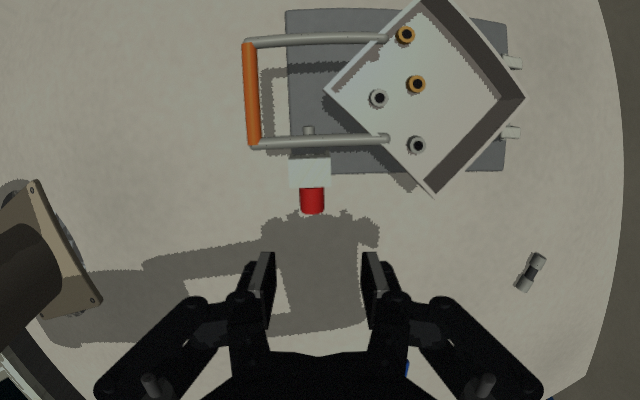

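The wrist view shows the red head at (311,201), the handle at (251,93) and four fittings in the tote. The pin centre comes out near (480.5,-50), matching the model. I align and descend.

```bash
python3 -c "
from h import *
to([480.5,-50.5,32],[180,0,71.5])"
```

```text
shift [ -1.5  -8.3 114.9] turn [ 0.003  0.002 -0.038] t 2.9
```

Emit:
{"op": "servo_tool", "data": {"motion": [[45, -1.5, -8, 10, 0, 0, -0.038], [45, 0, 0, 30, 0, 0, 0], [45, 0, 0, 20, 0, 0, 0], [45, 0, 0, 0, 0, 0, 0]]}}

```text
time: 3.3
tool_pos: [483.8, -54.6, 90.1]
tcp_rot: [179.4, 0.2, 70.9]
ft_force: [-0.6, 0.5, -0.4]
finger_gap: 45.1
```

```bash
python3 -c "
from h import *
to([480.5,-50.5,32],[180,0,71.5])"
```

```text
shift [ 3.  -5.1 58. ] turn [ 0.011  0.003 -0.01 ] t 3.3
```

Emit:
{"op": "servo_tool", "data": {"motion": [[45, 3, -5, 15, 0.01, 0, -0.01], [45, 0, 0, 20, 0, 0, 0], [45, 0, 0, 15, 0, 0, 0], [45, 0, 0, 8, 0, 0, 0], [45, 0, 0, 0, 0, 0, 0]]}}

```text
time: 3.8
tool_pos: [484.0, -53.8, 34.7]
tcp_rot: [179.6, 0.2, 71.1]
ft_force: [0.7, 1.3, 0.2]
finger_gap: 45.1
```

```bash
python3 - <<'E'
from h import *
to([480.5,-50.5,32],[180,0,71.5])
s=sense();im=snapshot("wrist");cv2.imwrite("pics/w3.png",im)
for c in blobs(im,(0,120,40),(5,255,255),100): print(cv2.minAreaRect(c),cv2.boundingRect(c))
E
```

```text
shift [ 2.  -4.4  2.6] turn [ 0.007  0.003 -0.007] t 3.8
((311.0, 261.5), (35.0, 38.0), 90.0) (292, 244, 39, 36)
```

Emit:
{"op": "servo_tool", "data": {"motion": [[45, 2, -4, 2, 0.007, 0.003, -0.007], [45, 0, -1, 1, 0, 0, 0], [45, 0, 0, 0, 0, 0, 0]]}}

```text
time: 4.15
tool_pos: [481.8, -50.5, 34.5]
tcp_rot: [179.8, -0.0, 71.5]
ft_force: [0.3, -0.5, -0.2]
finger_gap: 45.0
```

```bash
python3 - <<'E'
from h import *
to([480.5,-50.5,32],[180,0,71.5])
s=sense();im=snapshot("wrist");cv2.imwrite("pics/w4.png",im)
for c in blobs(im,(0,120,40),(5,255,255),100): print(cv2.minAreaRect(c),cv2.boundingRect(c))
E
```

```text
shift [-0.4 -1.3  2.5] turn [ 0.004 -0.001  0.001] t 4.15
((316.0, 265.0), (34.0, 38.0), 90.0) (297, 248, 39, 35)
```

View pics/w4.png

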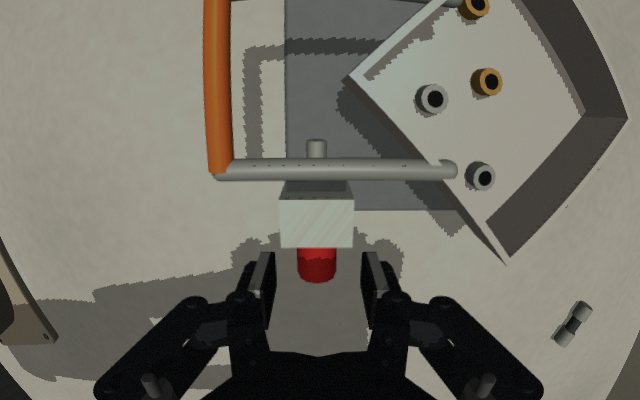

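The head is centred between the pads at column 316 to 317, and the pads are clear of the post. I lower 2 mm and close.

Emit:
{"op": "servo_tool", "data": {"motion": [[45, -1, 0, 3, 0, 0, 0], [20, 0, 0, 0, 0, 0, 0], [18, 0, 0, 0, 0, 0, 0], [18, 0, 0, 0, 0, 0, 0], [18, 0, 0, 0, 0, 0, 0], [18, 0, 0, 0, 0, 0, 0]], "force": 30}}

```text
time: 4.8
tool_pos: [481.9, -51.7, 32.1]
tcp_rot: [179.7, -0.0, 71.5]
ft_force: [-1.1, -0.3, 0.3]
finger_gap: 18.0
```

```bash
python3 - <<'E'
from h import *
s=sense();print(s["finger_gap"]);im=snapshot("wrist");cv2.imwrite("pics/w5.png",im[140:340,170:470])
E
```

```text
18.03014668533317
```

View pics/w5.png

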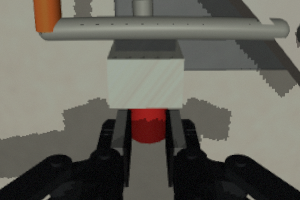

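Emit:
{"op": "servo_tool", "data": {"motion": [[10, 0, 0, 0, 0, 0, 0], [10, 0, 0, 0, 0, 0, 0], [10, 0, 0, 0, 0, 0, 0]], "force": 30}}

```text
time: 5.15
tool_pos: [482.5, -51.9, 34.2]
tcp_rot: [179.7, -0.0, 71.5]
ft_force: [-2.9, 2.3, 5.1]
finger_gap: 10.0
```

```bash
cat >> h.py <<'E'
def wp(X):
    p=camera_params("wrist");T=np.linalg.inv(np.array(p["tool_from_camera"]));c=T[:3,:3]@np.array(X,float)+T[:3,3]
    r=np.hypot(c[0],c[1]);th=np.arctan2(r,c[2]);return (p["cx"]+p["fx"]*th*c[0]/r).round(1),(p["cy"]+p["fx"]*th*c[1]/r).round(1)
E
python3 - <<'E'
from h import *
for X in([0,0,0],[0,0,-20],[-12,0,-30],[-12,0,-20],[-12,0,-9],[12,0,-30],[0,11,-20],[0,-11,-20],[-11,22,-19],[11,22,-19],[11,22,0],[-11,22,0]): print(X,wp(X))
s=sense();im=snapshot("wrist")
for c in blobs(im,(0,120,40),(5,255,255),60): print(cv2.minAreaRect(c),cv2.boundingRect(c))
cv2.imwrite("pics/w6.png",cv2.resize(cv2.convertScaleAbs(im[170:340,200:440],alpha=1.6),None,fx=3,fy=3))
E
```

```text
[0, 0, 0] (np.float64(316.8), np.float64(239.1))
[0, 0, -20] (np.float64(316.7), np.float64(254.7))
[-12, 0, -30] (np.float64(316.7), np.float64(282.5))
[-12, 0, -20] (np.float64(316.8), np.float64(272.8))
[-12, 0, -9] (np.float64(316.8), np.float64(263.2))
[12, 0, -30] (np.float64(316.6), np.float64(243.7))
[0, 11, -20] (np.float64(336.4), np.float64(254.6))
[0, -11, -20] (np.float64(297.1), np.float64(254.7))
[-11, 22, -19] (np.float64(354.7), np.float64(270.1))
[11, 22, -19] (np.float64(356.7), np.float64(236.0))
[11, 22, 0] (np.float64(353.1), np.float64(222.6))
[-11, 22, 0] (np.float64(351.6), np.float64(254.4))
((317.0, 262.5), (33.0, 38.0), 90.0) (298, 246, 39, 34)
```

View pics/w6.png

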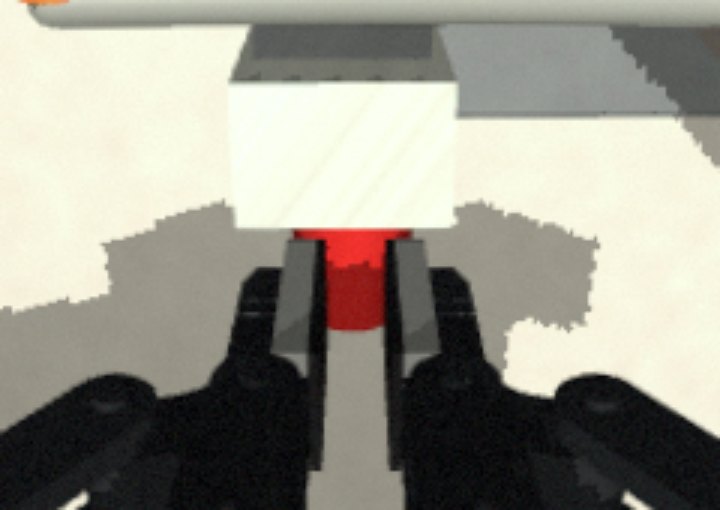

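The pads sit on top of the head, not around it. Both the pixel scale and the tip row put the fingertips about 30 mm behind the reported TCP. I open, rise a little, then go down in watched steps.

Emit:
{"op": "servo_tool", "data": {"motion": [[45, 0, 0, -4, 0, 0, 0], [45, 0, 0, 0, 0, 0, 0], [45, 0, 0, 0, 0, 0, 0], [45, 0, 0, 8, 0, 0, 0], [45, 0, 0, 8, 0, 0, 0], [45, 0, 0, 4, 0, 0, 0], [45, 0, 0, 0, 0, 0, 0]]}}

```text
time: 5.9
tool_pos: [482.6, -51.9, 16.3]
tcp_rot: [179.7, -0.0, 71.5]
ft_force: [-0.4, -0.2, 0.2]
finger_gap: 45.1
```

```bash
python3 - <<'E'
from h import *
to([480.5,-50.5,5],[180,0,71.5])
s=sense();im=snapshot("wrist");print(s["tool_pos"],s["ft_force"],s["joint_pos"])
for c in blobs(im,(0,120,40),(5,255,255),60): print(cv2.minAreaRect(c),cv2.boundingRect(c))
cv2.imwrite("pics/w7.png",cv2.resize(cv2.convertScaleAbs(im[170:340,200:440],alpha=1.6),None,fx=3,fy=3))
E
```

```text
shift [ 0.6 -2.5 11.3] turn [ 0.006 -0.001  0.001] t 5.9
[482.59173753 -51.88206173  16.27387743] [-0.43748998 -0.18612443  0.24766563] [-1.21896099e+01 -3.24391330e-01  1.13927472e+02 -2.27806493e-03
  6.60590156e+01  6.26447062e+00]
((314.0, 283.0), (34.0, 42.0), 90.0) (293, 266, 43, 35)
```

Emit:
{"op": "servo_tool", "data": {"motion": [[45, 0.5, -2, 6, 0, 0, 0], [45, 0, 0, 5, 0, 0, 0], [45, 0, 0, 0, 0, 0, 0], [24, 0, 0, 0, 0, 0, 0], [14, 0, 0, 0, 0, 0, 0], [14, 0, 0, 0, 0, 0, 0], [14, 0, 0, 0, 0, 0, 0]], "force": 35}}

```text
time: 6.65
tool_pos: [481.1, -50.7, 4.8]
tcp_rot: [179.6, -0.0, 71.5]
ft_force: [-0.4, 0.4, -1.0]
finger_gap: 20.8
```

```bash
python3 - <<'E'
from h import *
to([480.5,-50.5,5],[180,0,71.5])
s=sense();im=snapshot("wrist");print(s["tool_pos"],s["ft_force"],s["finger_gap"])
for c in blobs(im,(0,120,40),(5,255,255),60): print(cv2.minAreaRect(c),cv2.boundingRect(c))
cv2.imwrite("pics/w8.png",cv2.resize(cv2.convertScaleAbs(im[170:340,200:440],alpha=1.6),None,fx=3,fy=3))
E
```

```text
shift [ 0.  -0.6 -0.2] turn [ 0.006 -0.001  0.001] t 6.65
[481.05987597 -50.72351822   4.7979081 ] [-0.39348512  0.43944215 -0.98296314] 20.780953559544876
((318.0, 300.0), (34.0, 44.0), 90.0) (296, 283, 45, 35)
```

View pics/w8.png

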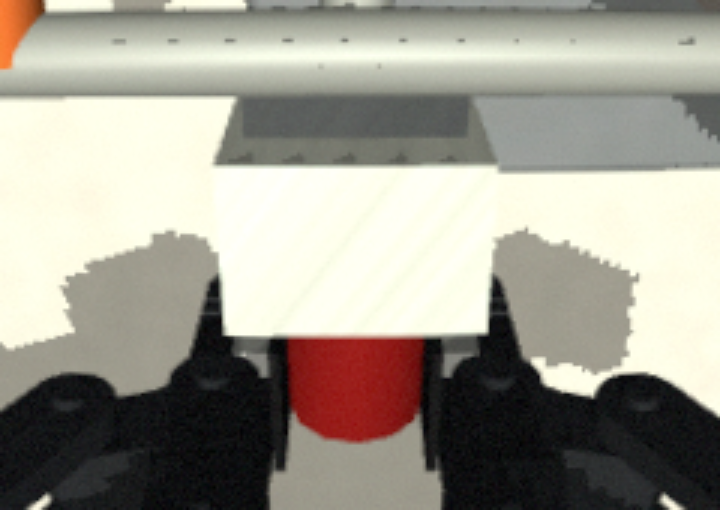

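The fingers stopped at 20.8 mm, well short of the 14 commanded, so the head is gripped between the pads. Now I draw it straight out along tool -x.

Emit:
{"op": "servo_tool", "data": {"motion": [[14, -4, 0, 0, 0, 0, 0], [14, -7, 0, 0, 0, 0, 0], [14, -8, 0, 0, 0, 0, 0], [14, -8, 0, 0, 0, 0, 0]]}}

```text
time: 7.1
tool_pos: [472.3, -77.7, 5.0]
tcp_rot: [179.6, -0.0, 71.6]
ft_force: [0.2, -0.8, -0.5]
finger_gap: 20.9
```

```bash
python3 - <<'E'
from h import *
to([481.1,-50.7,4.8],[179.6,0,71.5])
s=sense();im=snapshot("wrist");print(s["ft_force"],s["finger_gap"])
for c in blobs(im,(0,120,40),(5,255,255),60): print(cv2.minAreaRect(c),cv2.boundingRect(c))
E
```

```text
shift [28.4 -0.1  0.3] turn [-0.    -0.001  0.002] t 7.1
[ 0.20601825 -0.78522006 -0.48867879] 20.903512986879395
((316.9549865722656, 286.1713562011719), (47.349609375, 61.45456314086914), 2.2025980949401855) (294, 255, 48, 63)
```

Emit:
{"op": "servo_tool", "data": {"motion": [[14, -8, 0, 0, 0, 0, 0], [14, -8, 0, 0, 0, 0, 0], [14, -8, 0, 0, 0, 0, 0], [14, -10, 0, 0, 0, 0, 0], [14, -10, 0, 0, 0, 0, 0], [14, -10, 0, -20, 0, 0, 0], [14, -10, 0, -30, 0, 0, 0], [14, 0, 0, 0, 0, 0, 0]]}}

```text
time: 7.95
tool_pos: [447.8, -145.9, 55.4]
tcp_rot: [179.8, 0.0, 71.5]
ft_force: [0.6, -1.2, 0.7]
finger_gap: 21.0
```

```bash
python3 - <<'E'
from h import *
# head centre 35mm outside notch on -y side, rest yaw -18.2
t=np.radians(-18.2);y=np.array([-np.sin(t),np.cos(t)]);h=np.array([478,-368.5])-35*y;print(h)
to([h[0],h[1],55],[180,0,71.8])
s=sense();im=snapshot("wrist");print(s["tool_pos"],s["ft_force"],s["finger_gap"])
cv2.imwrite("pics/w9.png",cv2.resize(cv2.convertScaleAbs(im[120:340,200:440],alpha=1.6),None,fx=2.5,fy=2.5))
for c in blobs(im,(0,120,40),(5,255,255),60): print(cv2.minAreaRect(c),cv2.boundingRect(c))
E
```

```text
[ 467.06827785 -401.7490218 ]
shift [-236.5   99.4    0.9] turn [ 0.004  0.    -0.005] t 7.95
[ 447.79284615 -145.91300648   55.43536623] [ 0.64239581 -1.15792674  0.71605307] 20.982176375995905
((317.37738037109375, 286.1876220703125), (46.27347946166992, 61.45456314086914), 2.2025983333587646) (295, 255, 47, 63)
```

View pics/w9.png

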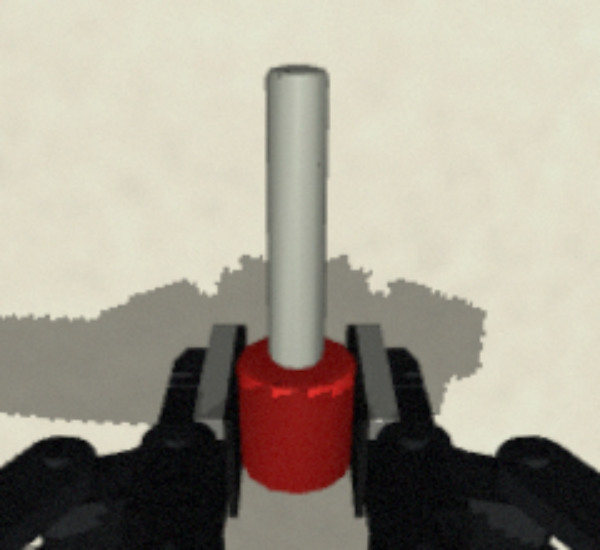

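The pin hangs straight along tool x, held mid-head. I carry it over the rest.

Emit:
{"op": "servo_tool", "data": {"motion": [[14, -15, 6, -15, 0, 0, 0], [14, -32, 13, 0, 0, 0, 0], [14, -36, 15, 0, 0, 0, 0], [14, -36, 15, 0, 0, 0, 0], [14, -36, 15, 0, 0, 0, 0], [14, -36, 15, 0, 0, 0, 0], [14, -28, 12, 0, 0, 0, 0], [14, -17, 8, 0, 0, 0, 0], [14, 0, 0, 0, 0, 0, 0]]}}

```text
time: 8.9
tool_pos: [461.0, -406.7, 56.6]
tcp_rot: [-179.5, -0.3, 71.7]
ft_force: [0.4, 0.8, -0.3]
finger_gap: 21.0
```

```bash
python3 - <<'E'
from h import *
to([467.1,-401.7,55],[180,0,71.8])
s=sense();im=snapshot("wrist");cv2.imwrite("pics/w10.png",im)
for c in blobs(im,(95,100,20),(130,255,255),100): print(cv2.boundingRect(c),cv2.contourArea(c))
h=cv2.cvtColor(im,cv2.COLOR_BGR2HSV);m=cv2.inRange(h,(95,100,20),(130,255,255))
for r in range(150,262,8):
    x=np.flatnonzero(m[r]);e=np.flatnonzero(np.diff(x)>1)
    if len(x): print(r,x[0],[(x[i],x[i+1]) for i in e],x[-1])
E
```

```text
shift [6.7 4.2 1.6] turn [-0.009 -0.006 -0.002] t 8.9
(275, 124, 98, 86) 6127.5
150 275 [(np.int64(306), np.int64(331))] 371
158 275 [(np.int64(306), np.int64(331))] 370
166 276 [(np.int64(306), np.int64(331))] 370
174 276 [(np.int64(306), np.int64(331))] 370
182 276 [(np.int64(306), np.int64(331))] 369
190 278 [(np.int64(306), np.int64(331))] 368
198 282 [(np.int64(306), np.int64(337))] 364
206 283 [(np.int64(306), np.int64(339))] 364
```

```bash
python3 - <<'E'
from h import *
import cv2
im=cv2.imread("pics/w10.png")
s={"tool_pos":np.zeros(3),"tcp_rot":[0,0,0]}
def tz(u,v,z): o,d=wray(u,v,s);return (o+d*(z-o[2])/d[2]).round(1)   # tool frame, z along tool
zt=-(68-56.6)
for q in((283,206),(364,206)): print("block top edge",tz(*q,zt))
print("shaft",tz(306,200,-49),tz(331,200,-49),tz(306,160,-49),tz(331,160,-49))
cv2.imwrite("pics/w10c.png",cv2.resize(cv2.convertScaleAbs(im[110:310,220:420],alpha=1.6),None,fx=3,fy=3))
E
```

```text
block top edge [ 25.9 -18.7 -11.4]
block top edge [ 25.8  26.3 -11.4]
shaft [ 42.2  -4.3 -49. ] [ 42.2   6.2 -49. ] [ 59.3  -4.1 -49. ] [ 59.3   6.  -49. ]
```

View pics/w10c.png

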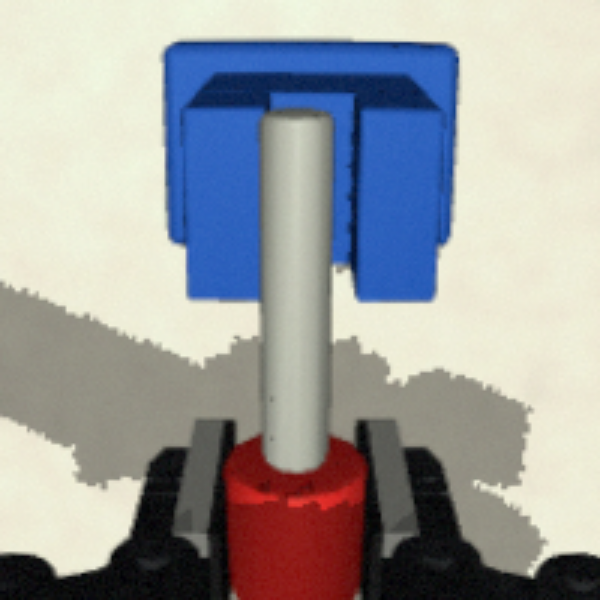

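The shaft sits about 3 mm left of the notch centre, is parallel to it, and needs about 7 mm more along its axis. I correct and lower to just above the block.

Emit:
{"op": "servo_tool", "data": {"motion": [[14, 4, 2, 0, -0.009, -0.006, 0], [14, 3, 1, 5, 0, 0, 0], [14, 0, 0, 10, 0, 0, 0], [14, 0, 0, 10, 0, 0, 0], [14, 0, 0, 4, 0, 0, 0], [14, 0, 0, 0, 0, 0, 0]]}}

```text
time: 9.55
tool_pos: [467.7, -395.1, 24.2]
tcp_rot: [179.9, -0.0, 71.9]
ft_force: [1.9, -2.6, 2.7]
finger_gap: 20.6
```

```bash
cat > chk.py <<'E'
from h import *
S=sense();im=snapshot("wrist");cv2.imwrite("pics/wc.png",im);to([467.1,-401.7,2],[180,0,71.8])
print(S["tool_pos"],S["tcp_rot"],S["ft_force"],S["finger_gap"])
h=cv2.cvtColor(im,cv2.COLOR_BGR2HSV);m=cv2.inRange(h,(95,100,20),(130,255,255))
s={"tool_pos":np.zeros(3),"tcp_rot":[0,0,0]}
def tz(u,v,z): o,d=wray(u,v,s);return (o+d*(z-o[2])/d[2]).round(1)
zt=-(68-S["tool_pos"][2])
rows=np.flatnonzero(m[:262].sum(1)>0);rb=rows[-1]
for r in(rb-30,rb-18,rb-8):
    x=np.flatnonzero(m[r]);e=[(x[i],x[i+1]) for i in np.flatnonzero(np.diff(x)>2)]
    print(r,x[0],e,x[-1],"block y",tz(x[0],r,zt)[1],tz(x[-1]+1,r,zt)[1],"shaft y",[(tz(a+1,r,-49)[1],tz(b,r,-49)[1]) for a,b in e])
print("near edge x",tz(320,rb+1,zt))
E
python3 chk.py
```

```text
shift [-6.5  1.5 22.3] turn [ 0.001 -0.     0.002] t 9.6
[ 467.67474043 -395.05223743   24.20020027] [ 1.79932008e+02 -2.30692787e-02  7.19385413e+01] [ 1.88028182 -2.6457923   2.66769916] 20.60127665046349
231 270 [(np.int64(306), np.int64(330))] 369 block y -21.3 24.6 shaft y [(np.float64(-4.1), np.float64(5.9))]
243 271 [(np.int64(302), np.int64(336))] 368 block y -21.2 24.5 shaft y [(np.float64(-6.0), np.float64(8.7))]
253 271 [(np.int64(302), np.int64(336))] 367 block y -21.6 24.4 shaft y [(np.float64(-6.1), np.float64(8.8))]
near edge x [  9.2   1.6 -43.8]
```

It went about 6.5 mm too far along the axis, so the head may be touching the block (3 to 4 N). I raise it, back off and re-measure.

Emit:
{"op": "servo_tool", "data": {"motion": [[14, -2, 0, -8, 0, 0, 0], [14, -4, 1, -6, 0, 0, 0], [14, -2, 0, 0, 0, 0, 0], [14, 0, 0, 0, 0, 0, 0], [14, 0, 0, 0, 0, 0, 0]]}}

```text
time: 10.1
tool_pos: [464.8, -402.8, 38.8]
tcp_rot: [-179.9, -0.1, 71.9]
ft_force: [-0.2, 0.8, -0.4]
finger_gap: 21.1
```

```bash
sed -i 's/:262/:300/' chk.py; python3 chk.py; python3 - <<'E'
from h import *
im=cv2.imread("pics/wc.png")
for lo,hi in(((0,120,40),(5,255,255)),((174,120,40),(180,255,255))):
  for c in blobs(im,lo,hi,60): print("red",cv2.minAreaRect(c),cv2.boundingRect(c))
g=cv2.cvtColor(im,cv2.COLOR_BGR2HSV);m=cv2.inRange(g,(0,0,70),(180,70,255))
for r in range(130,260,12): 
    x=np.flatnonzero(m[r,290:350])+290; print(r,x[:1],x[-1:],len(x),end="; ")
E
```

```text
shift [ 1.6  2.  36.7] turn [-0.002 -0.002  0.003] t 10.15
[ 464.83711819 -402.75203575   38.79173493] [-1.79907914e+02 -9.79883765e-02  7.19419543e+01] [-0.20585852  0.80106072 -0.39445669] 21.095750505057822
201 269 [(np.int64(306), np.int64(331))] 369 block y -23.4 26.3 shaft y [(np.float64(-3.9), np.float64(6.2))]
213 274 [(np.int64(306), np.int64(330))] 365 block y -21.2 24.7 shaft y [(np.float64(-4.0), np.float64(5.8))]
223 275 [(np.int64(303), np.int64(336))] 364 block y -21.0 24.4 shaft y [(np.float64(-5.3), np.float64(8.5))]
near edge x [ 18.3   1.7 -29.2]
red ((317.2577819824219, 285.79840087890625), (47.92610549926758, 60.68590545654297), 2.2025980949401855) (294, 255, 49, 62)
130 [290] [349] 60; 142 [] [] 0; 154 [308] [330] 23; 166 [308] [330] 23; 178 [308] [330] 23; 190 [308] [330] 23; 202 [307] [329] 23; 214 [307] [328] 22; 226 [304] [335] 31; 238 [290] [349] 59; 250 [299] [338] 40;
```

Pin grip is unchanged, the near edge is at 18 mm and the lateral error is 0.8 mm. I lower into the notch.

Emit:
{"op": "servo_tool", "data": {"motion": [[14, 1, 1, 6, 0, 0, 0], [14, 0, 0, 8, 0, 0, 0], [14, 0, 0, 8, 0, 0, 0], [14, 0, 0, 6, 0, 0, 0], [14, 0, 0, 3, 0, 0, 0], [14, 0, 0, 0, 0, 0, 0]]}}

```text
time: 10.75
tool_pos: [464.9, -400.3, 2.6]
tcp_rot: [-179.7, -0.2, 72.0]
ft_force: [-0.5, -0.5, 0.4]
finger_gap: 20.6
```

```bash
python3 chk.py
```

```text
shift [-0.6  2.5  0.8] turn [-0.005 -0.004  0.003] t 10.8
[ 464.87883288 -400.33194707    2.62977969] [-179.70756211   -0.2033135    71.9567387 ] [-0.45127959 -0.49443883  0.37931818] 20.561708108931157
245 263 [(np.int64(307), np.int64(330))] 379 block y -20.8 25.0 shaft y [(np.float64(-3.8), np.float64(6.0))]
257 264 [(np.int64(301), np.int64(339))] 378 block y -20.8 25.0 shaft y [(np.float64(-6.6), np.float64(10.2))]
267 265 [(np.int64(300), np.int64(341))] 377 block y -20.7 25.0 shaft y [(np.float64(-7.2), np.float64(11.3))]
near edge x [ 15.1   1.5 -65.4]
```

Emit:
{"op": "servo_tool", "data": {"motion": [[14, -1.5, 1, 1, 0, 0, 0], [14, 0, 0, 0, 0, 0, 0], [26, 0, 0, 0, 0, 0, 0], [45, 0, 0, 0, 0, 0, 0], [45, 0, 0, 0, 0, 0, 0]]}}

```text
time: 11.3
tool_pos: [466.5, -403.3, 3.4]
tcp_rot: [-179.9, -0.1, 72.0]
ft_force: [0.1, -0.8, 0.0]
finger_gap: 45.2
```

Emit:
{"op": "servo_tool", "data": {"motion": [[45, 0, 0, -10, 0, 0, 0], [45, 0, 0, -20, 0, 0, 0], [45, 0, 0, -30, 0, 0, 0], [45, 0, 0, -40, 0, 0, 0], [45, 0, 0, -20, 0, 0, 0], [45, 0, 0, 0, 0, 0, 0]]}}

```text
time: 11.9
tool_pos: [466.3, -403.2, 130.6]
tcp_rot: [-179.8, -0.1, 72.0]
ft_force: [-0.2, -0.1, 0.6]
finger_gap: 45.0
```

```bash
python3 - <<'E'
from h import *
s=sense();im=snapshot("wrist");cv2.imwrite("pics/w12.png",im);print(s["tool_pos"],s["tcp_rot"],s["ft_force"])
for c in blobs(im,(0,120,40),(5,255,255),60):
    r=cv2.boundingRect(c);b=cv2.boxPoints(cv2.minAreaRect(c));print("red",r,[wz(*q,s,51).tolist() for q in b])
bl=blobs(im,(95,100,20),(130,255,255),60);print([cv2.boundingRect(c) for c in bl])
h=cv2.cvtColor(im,cv2.COLOR_BGR2HSV);m=cv2.inRange(h,(95,100,20),(130,255,255))
rows=np.flatnonzero(m.sum(1)>0)
for r in range(rows[0],rows[-1]+1,5):
    x=np.flatnonzero(m[r]);print(r,x[0],[(int(x[i]),int(x[i+1])) for i in np.flatnonzero(np.diff(x)>1)],x[-1])
t=np.radians(-18.2)
Y=np.array([-np.sin(t),np.cos(t)])
# expected pixels for shaft tip & head ends if parked axis z=51
R=Ro.from_euler("xyz",s["tcp_rot"],degrees=True)
for d in(-47,-35,-23,29): 
    P=np.r_[np.array([478,-368.5])+Y*d,51];print(d,wp(R.inv().apply(P-s["tool_pos"])))
E
```

```text
[ 466.25582317 -403.17732941  130.6020532 ] [-1.79834655e+02 -1.45448481e-01  7.19549967e+01] [-0.20876224 -0.12251154  0.63727055]
red (306, 183, 25, 32) [[461.4, -387.2], [480.6, -393.5], [472.2, -420.3], [452.3, -413.8]]
[(324, 123, 31, 61), (282, 123, 31, 60)]
123 284 [(312, 325)] 351
128 282 [(312, 325)] 354
133 282 [(311, 325)] 354
138 282 [(312, 325)] 354
143 282 [(312, 325)] 354
148 282 [(312, 325)] 353
153 282 [(312, 324)] 353
158 283 [(312, 324)] 353
163 283 [(312, 324)] 353
168 283 [(311, 324)] 353
173 285 [(311, 324)] 352
178 289 [(307, 328)] 346
183 342 [] 344
-47 (np.float64(317.8), np.float64(209.7))
-35 (np.float64(317.8), np.float64(196.6))
-23 (np.float64(317.8), np.float64(183.0))
29 (np.float64(317.9), np.float64(121.2))
```

The shaft lies between the notch walls, centred on column 318, and the head's inner face is at row 183, where the model predicts it. Next I go above the handle.

```bash
python3 - <<'E'
from h import *
im=snapshot("side")
c=max(blobs(im,(0,120,40),(6,255,255),15),key=cv2.contourArea);print("side red",cv2.boundingRect(c),cv2.minAreaRect(c)[0],"pred z51",proj("side",[467.1,-401.7,51]),"z62",proj("side",[467.1,-401.7,62]))
to([470.5,52.8,110],[180,0,71.5])
E
```

```text
Traceback (most recent call last):
ValueError: max() iterable argument is empty
```

Emit:
{"op": "servo_tool", "data": {"motion": [[45, 43, -14, 0, 0, 0, 0], [45, 43, -14, 0, 0, 0, 0], [45, 43, -14, 0, 0, 0, 0], [45, 43, -14, 0, 0, 0, 0], [45, 43, -14, 0, 0, 0, 0], [45, 43, -14, 0, 0, 0, 0], [45, 43, -14, 0, 0, 0, 0], [45, 43, -14, 0, 0, 0, 0], [45, 43, -14, 0, 0, 0, 0], [45, 0, 0, 0, 0, 0, 0]]}}

```text
time: 13.0
tool_pos: [451.7, 23.3, 109.2]
tcp_rot: [-177.8, -0.4, 71.7]
ft_force: [-0.3, -1.0, -0.3]
finger_gap: 44.9
```

```bash
python3 - <<'E'
from h import *
to([470.5,52.8,110],[180,0,71.5])
s=sense();print(s["tool_pos"],s["tcp_rot"]);im=snapshot("side");cv2.imwrite("pics/side2.png",im)
for c in blobs(im,(0,120,40),(6,255,255),15)+blobs(im,(172,120,40),(180,255,255),15):print("side red",cv2.boundingRect(c),cv2.minAreaRect(c)[0])
print("pred z51",proj("side",[467.1,-401.7,51]),"z65",proj("side",[467.1,-401.7,65]))
im=snapshot("top")
for c in blobs(im,(0,120,40),(6,255,255),15):print("top red",cv2.minAreaRect(c)[0])
print(proj("top",[467.1,-401.7,58]))
E
```

```text
shift [33.9  8.5 -0.8] turn [-0.038 -0.008  0.003] t 13.0
[451.71075713  23.27398276 109.21108894] [-177.84240659   -0.44114444   71.65475342]
pred z51 (np.float64(440.27259010633), np.float64(161.64662231293764)) z65 (np.float64(441.2356190935707), np.float64(157.14096833538463))
top red (507.25, 254.75)
(np.float64(508.7278267850321), np.float64(254.1533833528227))
```

Emit:
{"op": "servo_tool", "data": {"motion": [[45, 20, 5, 0, -0.02, -0.005, 0], [45, 12, 3, 10, -0.018, -0.003, 0], [45, 2, 0, 15, 0, 0, 0], [45, 0, 0, 10, 0, 0, 0], [45, 0, 0, 0, 0, 0, 0]]}}

```text
time: 13.6
tool_pos: [469.1, 42.6, 68.7]
tcp_rot: [-179.9, 0.4, 71.1]
ft_force: [-0.9, 0.6, 0.8]
finger_gap: 45.4
```

```bash
cat > hc.py <<'E'
from h import *
to([470.5,52.8,26],[180,0,71.5])
s=sense();print(s["tool_pos"],s["tcp_rot"]);im=snapshot("wrist");cv2.imwrite("pics/hc.png",im)
h=cv2.cvtColor(im,cv2.COLOR_BGR2HSV);m=cv2.inRange(h,(7,130,40),(20,255,255))
c=max(blobs(im,(7,130,40),(20,255,255),100),key=cv2.contourArea)
b=cv2.boxPoints(cv2.minAreaRect(c));print(cv2.boundingRect(c),[wz(*q,s,75).tolist() for q in b],np.mean([wz(*q,s,75) for q in b],0))
z={"tool_pos":np.zeros(3),"tcp_rot":[0,0,0]};zt=-(75-s["tool_pos"][2])
x0,y0,w,hh=cv2.boundingRect(c)
def tz(u,v): o,d=wray(u,v,z);return (o+d*(zt-o[2])/d[2]).round(1)
for r in range(y0+4,y0+hh,12):
    x=np.flatnonzero(m[r,x0:x0+w])+x0;print(r,x[0],x[-1],tz((x[0]+x[-1]+1)/2,r)[:2])
E
python3 hc.py
```

```text
shift [10.4 -1.9 42.7] turn [-0.003  0.007 -0.007] t 13.6
[469.12922847  42.60117171  68.73610072] [-179.85554713    0.40888253   71.12632834]
(304, 163, 22, 130) [[478.2, 91.4], [488.8, 87.9], [463.3, 6.9], [450.6, 10.9]] [470.225  49.275]
167 304 320 [46.7 -2.3]
179 304 324 [39.9 -1.2]
191 304 324 [32.9 -1.2]
203 305 324 [25.8 -1. ]
215 305 324 [18.5 -1. ]
227 305 325 [10.9 -0.7]
239 306 325 [ 3.1 -0.5]
251 306 324 [-5.  -0.8]
263 307 324 [-13.5  -0.5]
275 307 324 [-22.3  -0.6]
287 308 322 [-31.6  -0.9]
```

The bar is centred 9 mm ahead in tool x and 1 mm off in tool y. I descend onto it.

Emit:
{"op": "servo_tool", "data": {"motion": [[45, 5, -1, 5, 0, 0.003, 0], [45, 3, 0, 10, 0, 0.003, 0], [45, 1, 0, 12, 0, 0, 0], [45, 0, 0, 10, 0, 0, 0], [45, 0, 0, 5, 0, 0, 0], [45, 0, 0, 0, 0, 0, 0]]}}

```text
time: 14.25
tool_pos: [472.2, 50.4, 24.5]
tcp_rot: [-180.0, 0.0, 71.0]
ft_force: [-0.4, -0.5, -0.4]
finger_gap: 44.9
```

```bash
python3 hc.py
```

```text
shift [ 1.8 -2.4 -1.5] turn [-0.001  0.    -0.009] t 14.25
[472.16314058  50.35299323  24.53922309] [-1.79950356e+02  1.52933548e-02  7.09754698e+01]
(298, 204, 29, 149) [[478.1, 91.6], [489.0, 88.3], [464.3, 4.7], [449.7, 8.8]] [470.275  48.35 ]
208 298 303 [39.1 -6.4]
220 298 325 [33.7 -1.8]
232 299 325 [28.1 -1.7]
244 299 326 [22.3 -1.5]
256 300 326 [16.2 -1.3]
268 301 326 [ 9.9 -1.1]
280 301 325 [ 3.2 -1.4]
292 302 325 [-3.7 -1.2]
304 302 325 [-11.1  -1.3]
316 303 325 [-19.   -1.1]
328 304 325 [-27.3  -0.9]
340 304 325 [-36.3  -0.9]
352 311 319 [-46.   -0.7]
```

Emit:
{"op": "servo_tool", "data": {"motion": [[45, 0, -1.3, -1, 0, 0, 0], [25, 0, 0, 0, 0, 0, 0], [4, 0, 0, 0, 0, 0, 0], [4, 0, 0, 0, 0, 0, 0], [4, 0, 0, 0, 0, 0, 0], [4, 0, 0, 0, 0, 0, 0], [4, 0, 0, 0, 0, 0, 0]], "force": 60}}

```text
time: 15.0
tool_pos: [470.2, 51.4, 27.1]
tcp_rot: [-179.9, 0.0, 71.0]
ft_force: [0.1, 0.2, -1.9]
finger_gap: 10.0
```

The bar is gripped: the fingers stopped at 10.0 mm, with the same small bias as on the pin. In the tool frame the hinge sits at about (0, 242, -3), so each row is the same turn about tool x plus a lift. I start with a short part of the arc.

Emit:
{"op": "servo_tool", "data": {"motion": [[4, 0, 0.1, -7, 0.03, 0, 0], [4, 0, 0.2, -12, 0.05, 0, 0], [4, 0, 0.2, -12, 0.05, 0, 0], [4, 0, 0, 0, 0, 0, 0]]}}

```text
time: 15.4
tool_pos: [471.7, 51.0, 58.7]
tcp_rot: [-172.2, -0.0, 71.1]
ft_force: [-4.1, 0.7, -2.3]
finger_gap: 9.7
```

```bash
cat > tc.py <<'E'
from h import *
s=sense();R=Ro.from_euler("xyz",s["tcp_rot"],degrees=True)
b=np.array(s["tool_pos"])+R.apply([0,0,-48]);X=np.array([.949,-.316])
hx=np.array([470.5,52.8])+242*X
r=(b[:2]-hx)@X;zz=b[2]-30
print("bar",b.round(1),"radius",np.hypot(r,zz).round(1),"(246.1) tip",np.degrees(np.arctan2(zz,-r)-np.arctan2(45,242)).round(1),"tool tilt",np.degrees(np.arccos(-R.apply([0,0,1])[2])).round(1),"lat",((b[:2]-hx)@[.316,.949]).round(1))
print("F",np.round(s["ft_force"],1),"T",np.round(s["wrist_torque"],2),"gap",round(s["finger_gap"],1),s["time"],np.round(s["joint_pos"],1))
E
python3 tc.py
```

```text
bar [477.9  48.8 106.2] radius 246.0 (246.1) tip 7.5 tool tilt 7.8 lat -1.4
F [-4.1  0.7 -2.3] T [0.18 0.37 0.13] gap 9.7 15.4 [ -1.9   2.8 106.3   2.3  78.4  16.4]
```

It follows the arc: radius 246.0 mm, tip 7.5°, small forces. I continue.

Emit:
{"op": "servo_tool", "data": {"motion": [[4, 0, 0.2, -12, 0.05, 0, 0], [4, 0, 0.2, -12, 0.05, 0, 0], [4, 0, 0.2, -12, 0.05, 0, 0], [4, 0, 0.2, -12, 0.05, 0, 0], [4, 0, 0, 0, 0, 0, 0]]}}

```text
time: 15.9
tool_pos: [480.9, 48.0, 105.2]
tcp_rot: [-160.2, -0.0, 71.1]
ft_force: [-5.6, 2.4, -0.1]
finger_gap: 10.0
```

```bash
python3 tc.py
```

```text
bar [496.2  42.8 150.3] radius 246.0 (246.1) tip 18.8 tool tilt 19.8 lat -1.4
F [-5.6  2.4 -0.1] T [0.19 0.53 0.11] gap 10.0 15.9 [-4.4 13.4 91.5  4.9 94.2 14.1]
```

Emit:
{"op": "servo_tool", "data": {"motion": [[4, 0, 0.2, -11.5, 0.047, 0, 0], [4, 0, 0.2, -11.5, 0.047, 0, 0], [4, 0, 0.2, -11.5, 0.047, 0, 0], [4, 0, 0.2, -11.5, 0.047, 0, 0], [4, 0, 0.2, -11.5, 0.045, 0, 0], [4, 0, 0.2, -8, 0.03, 0, 0], [4, 0, 0, 0, 0, 0, 0], [4, 0, 0, 0, 0, 0, 0]]}}

```text
time: 16.7
tool_pos: [505.8, 39.7, 162.1]
tcp_rot: [-144.5, 0.2, 71.2]
ft_force: [-3.9, -0.1, 2.8]
finger_gap: 9.7
```

```bash
python3 tc.py
```

```text
bar [532.2  30.8 201.2] radius 246.0 (246.1) tip 33.6 tool tilt 35.5 lat -1.4
F [-3.9 -0.1  2.8] T [0.02 0.36 0.11] gap 9.7 16.7 [ -6.7  30.2  69.5   7.6 114.9  13.3]
```

Emit:
{"op": "servo_tool", "data": {"motion": [[4, 0, 0.1, -5.5, 0.01, 0, 0], [4, 0, 0, 0, 0, 0, 0], [4, 0, 0, 0, 0, 0, 0], [4, 0, 0, 0, 0, 0, 0], [4, 0, 0, 0, 0, 0, 0], [4, 0, 0, 0, 0, 0, 0], [4, 0, 0, 0, 0, 0, 0], [4, 0, 0, 0, 0, 0, 0]]}}

```text
time: 17.5
tool_pos: [508.2, 38.9, 165.2]
tcp_rot: [-144.1, 0.2, 71.2]
ft_force: [-3.5, -0.3, -0.3]
finger_gap: 9.7
```

```bash
python3 tc.py; python3 - <<'E'
from h import *
s=sense();w=snapshot("wrist");t=snapshot("top")
a=cv2.resize(t[120:270,250:400],(400,400),interpolation=cv2.INTER_CUBIC);b=cv2.resize(w,(640,400))[:,120:520]
c=cv2.resize(t[220:290,450:550],(400,200),interpolation=cv2.INTER_CUBIC)
sd=snapshot("side")[140:260,230:470]
im=np.vstack([np.hstack([a,b]),np.hstack([c,cv2.resize(sd,(400,200))])]);cv2.imwrite("pics/final.png",cv2.convertScaleAbs(im,alpha=1.5))
# tote corner prediction
X=np.array([.949,-.316,0]);hh=np.array([470.5,52.8,0])+242*X;hh[2]=30;a=np.radians(35)
for x,z in((-9,8),(-20,8),(-182,8)): P=hh+X*(x*np.cos(a)+z*np.sin(a))+np.array([0,0,-x*np.sin(a)+z*np.cos(a)]);print((x,z),proj("top",P),wp(Ro.from_euler("xyz",s["tcp_rot"],degrees=True).inv().apply(P-s["tool_pos"])))
E
```

```text
bar [534.8  30.  204.1] radius 246.1 (246.1) tip 34.5 tool tilt 35.9 lat -1.3
F [-3.5 -0.3 -0.3] T [-0.04  0.02  0.16] gap 9.7 17.5 [ -6.7  30.9  68.5   7.6 115.7  13.3]
(-9, 8) (np.float64(335.2779751856994), np.float64(157.17868250080258)) (np.float64(606.0), np.float64(232.8))
(-20, 8) (np.float64(334.0999706299073), np.float64(160.3760918929764)) (np.float64(598.6), np.float64(233.5))
(-182, 8) (np.float64(314.5403487881916), np.float64(213.46597026107716)) (np.float64(420.3), np.float64(245.2))
```

View pics/final.png

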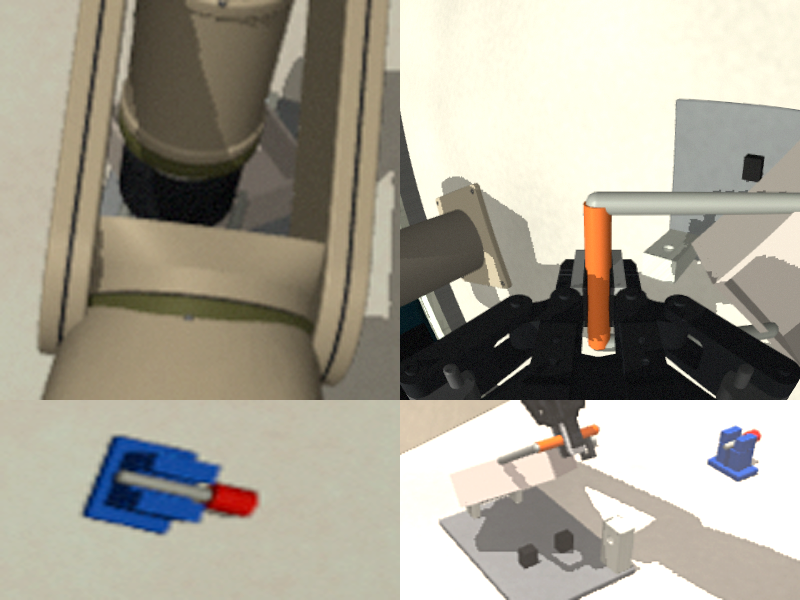

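The pin is lying in the notch, the tote is tipped, and the handle is held. I hold longer so the fittings settle, then look for them numerically by colour in the wrist and side views.

Emit:
{"op": "servo_tool", "data": {"motion": [[4, 0, 0, -1.5, 0.003, 0, 0], [4, 0, 0, 0, 0, 0, 0], [4, 0, 0, 0, 0, 0, 0], [4, 0, 0, 0, 0, 0, 0], [4, 0, 0, 0, 0, 0, 0], [4, 0, 0, 0, 0, 0, 0], [4, 0, 0, 0, 0, 0, 0], [4, 0, 0, 0, 0, 0, 0], [4, 0, 0, 0, 0, 0, 0], [4, 0, 0, 0, 0, 0, 0]]}}

```text
time: 18.65
tool_pos: [509.1, 38.6, 166.4]
tcp_rot: [-143.9, 0.3, 71.2]
ft_force: [-2.9, -0.3, 0.0]
finger_gap: 10.0
```

```bash
python3 tc.py; python3 - <<'E'
from h import *
for n in("wrist","top","side"):
    im=snapshot(n);cv2.imwrite(f"pics/e_{n}.png",im)
    for c in blobs(im,(8,110,50),(28,255,255),6): print(n,cv2.boundingRect(c),cv2.contourArea(c),cv2.mean(cv2.cvtColor(im,cv2.COLOR_BGR2HSV)[tuple(slice(a,a+l) for a,l in zip(cv2.boundingRect(c)[1::-1],cv2.boundingRect(c)[:1:-1]))])[:3])
# where the tote's floor (tote frame) projects now in the wrist view; high/left/right corners at floor and rim
s=sense();Rt=Ro.from_euler("xyz",s["tcp_rot"],degrees=True).inv()
X=np.array([.949,-.316,0]);Y=np.array([.316,.949,0]);hh=np.array([470.5,52.8,0])+242*X;hh[2]=30;a=np.radians(34.6)
for nm,x,y,z in(("low floor",-9,0,8),("low rim",-6,0,49),("L floor",-95,86,8),("L rim",-95,86,49),("R rim",-95,-86,49),("near rim",-187,0,49),("mid floor",-95,0,8),("near floor",-182,0,8)):
    P=hh+Y*y+X*(x*np.cos(a)+z*np.sin(a))+np.array([0,0,-x*np.sin(a)+z*np.cos(a)]);print(nm,P.round(),"wrist",wp(Rt.apply(P-s["tool_pos"])),"top",np.round(proj("top",P)),"side",np.round(proj("side",P)))
E
```

```text
bar [535.9  29.6 205.2] radius 246.1 (246.1) tip 34.9 tool tilt 36.1 lat -1.4
F [-2.9 -0.3  0. ] T [-0.04  0.06  0.13] gap 10.0 18.65 [ -6.8  31.2  68.1   7.6 116.   13.3]
wrist (73, 238, 18, 8) 49.0 (19.0625, 120.79166666666666, 50.9375)
wrist (589, 213, 26, 37) 565.5 (26.831600831600834, 98.02286902286903, 102.41580041580042)
wrist (304, 202, 28, 148) 3180.0 (17.11969111969112, 170.45704633204633, 124.21742277992279)
side (312, 160, 16, 11) 81.0 (14.414772727272728, 119.1590909090909, 156.71022727272728)
side (338, 154, 11, 8) 49.0 (12.602272727272728, 134.89772727272728, 149.77272727272728)
side (568, 52, 30, 51) 682.5 (22.25032679738562, 105.38627450980391, 93.11241830065359)
side (395, 15, 91, 110) 4913.5 (19.244155844155845, 89.58831168831169, 113.37452547452547)
low floor [697. -23.  42.] wrist (np.float64(605.2), np.float64(232.4)) top [335. 157.] side [288. 194.]
low rim [722. -31.  74.] wrist (np.float64(640.4), np.float64(254.2)) top [338. 144.] side [282. 178.]
L floor [657.  81.  91.] wrist (np.float64(553.6), np.float64(111.5)) top [288. 172.] side [268. 202.]
L rim [680.  74. 124.] wrist (np.float64(599.0), np.float64(119.1)) top [290. 160.] side [262. 183.]
R rim [625. -89. 124.] wrist (np.float64(523.1), np.float64(368.1)) top [367. 183.] side [329. 163.]
near rim [580.  16. 177.] wrist (np.float64(430.8), np.float64(280.8)) top [316. 204.] side [316. 165.]
mid floor [630.  -0.  91.] wrist (np.float64(532.9), np.float64(238.0)) top [326. 184.] side [303. 190.]
near floor [562.  22. 140.] wrist (np.float64(418.9), np.float64(243.2)) top [314. 214.] side [321. 185.]
```

Both brass fittings show as one blob at (589–615, 213–250), right on the predicted low corner (605,232). A quick check for the steel ones: dark bores on the visible floor.

```bash
python3 - <<'E'
import cv2,numpy as np
im=cv2.imread("pics/e_wrist.png");g=cv2.cvtColor(im,cv2.COLOR_BGR2GRAY)
sub=g[120:370,440:640];c,_=cv2.findContours(((sub<45)*255).astype(np.uint8),cv2.RETR_LIST,cv2.CHAIN_APPROX_NONE)
for x in c:
    if cv2.contourArea(x)>8: r=cv2.boundingRect(x);print((r[0]+440,r[1]+120)+r[2:],cv2.contourArea(x))
print(cv2.resize(g[180:300,440:640],(40,24),interpolation=cv2.INTER_AREA).tolist().__str__().replace("], ","]\n"))
E
```

```text
(440, 317, 81, 53) 2220.0
(580, 265, 7, 10) 34.5
(593, 251, 7, 10) 36.5
(606, 236, 7, 10) 33.5
(602, 223, 7, 11) 40.5
(462, 154, 22, 28) 451.5
[[109, 108, 106, 105, 107, 95, 86, 86, 111, 111, 111, 111, 111, 111, 111, 111, 111, 111, 111, 111, 138, 160, 160, 160, 160, 160, 160, 160, 159, 146, 87, 86, 87, 86, 86, 87, 95, 151, 159, 163]
[107, 108, 106, 106, 107, 106, 109, 111, 111, 111, 111, 111, 112, 111, 111, 111, 111, 111, 111, 135, 160, 160, 160, 160, 160, 160, 160, 160, 160, 160, 103, 87, 87, 87, 87, 86, 84, 148, 131, 161]
[86, 81, 89, 84, 83, 92, 88, 85, 90, 94, 92, 88, 86, 95, 96, 90, 94, 109, 133, 160, 160, 160, 160, 160, 160, 160, 160, 160, 160, 160, 130, 86, 86, 87, 86, 86, 84, 127, 171, 163]
[112, 111, 112, 111, 111, 112, 111, 111, 111, 111, 111, 110, 110, 110, 110, 110, 109, 128, 158, 159, 160, 160, 160, 160, 160, 160, 160, 160, 160, 160, 155, 89, 87, 86, 87, 87, 86, 105, 163, 161]
[131, 131, 130, 130, 130, 130, 130, 130, 130, 129, 129, 130, 129, 129, 129, 129, 129, 130, 125, 150, 160, 160, 160, 160, 160, 160, 160, 160, 160, 160, 160, 111, 87, 86, 86, 86, 87, 87, 159, 162]
[1
[... 2972 characters left out ...]
104, 104, 104, 104, 104, 104, 104, 103, 104, 104, 103, 104, 104, 103, 107, 108, 77, 89, 110, 93, 73, 103, 110, 110, 110, 110, 118, 126, 97, 98, 151]
[104, 83, 65, 70, 99, 104, 104, 104, 104, 104, 104, 104, 103, 104, 104, 104, 104, 103, 103, 103, 104, 104, 103, 89, 71, 71, 71, 72, 72, 71, 94, 110, 110, 110, 115, 128, 98, 98, 107, 160]
[105, 104, 80, 65, 73, 101, 104, 104, 104, 104, 104, 103, 104, 104, 104, 104, 104, 103, 103, 103, 103, 103, 89, 71, 71, 71, 71, 71, 71, 71, 71, 71, 74, 77, 99, 99, 99, 99, 124, 161]
[105, 104, 103, 78, 65, 75, 102, 104, 104, 104, 104, 104, 104, 104, 104, 104, 103, 104, 103, 103, 103, 86, 71, 71, 71, 71, 71, 71, 71, 71, 71, 71, 72, 94, 98, 99, 98, 103, 152, 163]]
```

All four bores are visible, chained along the wall into the corner. I compute their distances in tote axes.

```bash
python3 - <<'E'
from h import *
s=sense();X=np.array([.949,-.316,0]);Y=np.array([.316,.949,0]);Z=np.array([0,0,1.]);hh=np.array([470.5,52.8,0])+242*X;hh[2]=30;a=np.radians(34.9)
tx=X*np.cos(a)-Z*np.sin(a);tz=X*np.sin(a)+Z*np.cos(a)
P=[]
for u,v in((605.5,228.5),(609.5,241),(596.5,256),(583.5,270)):
    o,d=wray(u,v,s);n=(20-(o-hh)@tz)/(d@tz);p=o+n*d-hh;q=np.array([p@tx+9,p@Y]);P.append(q);print(q.round(1),"dist from corner",np.hypot(*q).round(1))
print([np.linalg.norm(P[i+1]-P[i]).round(1) for i in range(3)])
E
```

```text
[-18.5   9.4] dist from corner 20.7
[-6.9 -1.7] dist from corner 7.1
[-19.1 -13.7] dist from corner 23.5
[-30.6 -24.7] dist from corner 39.3
[np.float64(16.1), np.float64(17.0), np.float64(15.9)]
```

All four are packed in touching contact at the low corner: one in it, one on each wall beside it, and the fourth next along the right wall. I hand in while holding.

```bash
python3 tc.py; python3 -c "
from bench import hand_in
print(hand_in())"
```

```text
bar [535.9  29.6 205.2] radius 246.1 (246.1) tip 34.9 tool tilt 36.1 lat -1.4
F [-2.1  0.7 -0.7] T [-0.02 -0.03  0.14] gap 9.8 18.8 [ -6.8  31.2  68.1   7.6 116.   13.3]
the job is handed in; nothing more can be done
None
```

The job was handed in at 18.8 s, with the pin parked in the blue rest and the tote held tipped at about 35° by its handle.

**Pin:** I drew the pin straight out. The last top view shows its shaft lying in the notch and its red head just outside. The side view could not confirm its height, because the head was hidden there.

**Tote:** the last reading gives a tip of 34.9° on the hinge arc (radius 246.1 mm, as specified). The wrist force is about 2 N and the grip is steady.

**Fittings:** the wrist camera shows all four touching at the low corner. One is in the corner, one is on each wall beside it, and the fourth is next along the right wall, about 40 mm from the corner.

**What disagreed or went wrong:**
- **Fingertips:** they sit about 30 mm behind the reported TCP. My first close on the pin pressed lightly on top of its head (about 5–6 N), so I gripped again lower.
- **Finger opening:** it reads 1–2 mm under the true thickness of what is held.
- **Parking:** my first lowering at the rest went about 6.5 mm too far along the pin's axis. It may have touched the rest lightly (about 4 N) before I corrected it.

I steered clear of the rack, jar and coupling, but did not measure their positions again at the end.

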